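# Cock and fire the rail launcher

## Task

Cock the launcher on the lab bench: swing its sprung arm back by the upright post, gently, until the sear catches and the arm stays back by itself when you let go, without forcing it hard into the rubber buffer behind the catch. Then press the trigger plunger down so that the released arm knocks the glider to the far end of its rail. Do not touch the glider, and leave the beaker, clamp boss and brass weight where they stand.

Things in the scene. Friction and masses are not known exactly. Their poses are not given: they have to be found in the camera images.
- launcher: Plywood board 280 x 540 x 12 mm fixed to the bench, with the sprung arm, sear block, trigger and glider rail. Origin on the bench under it (board: x -130..150, y -210..330 mm); +y is the way the glider is shot. Pivot at x=100, y=0; trigger x=60, y=-150; rail at x=0, y 10..320. Only the post (to 112 mm), the trigger (to 70) and the rail's end block (to 60) rise above 57 mm over the bench.
- kicker (a joint): Angle (rad) of the sprung arm. 0: at rest, pointing to the launcher's -x; grows as it is cocked, anticlockwise from above (post moves to -y). The spring pulls it to 0 with 14 N per rad at the post. The sear catches somewhere from 0.45 to 0.65 rad, differently each time. A caught arm stays within 0.02 rad of the catch when let go; one not caught follows the hand back.
- post (a point): Upright round steel post on the arm, 14 mm in diameter, 46 to 112 mm above the bench, 140 mm from the pivot; this point on its axis at 90 mm. Cock the arm by it; fingers can straddle it. Up to the buffer the push, with the sear's ramp (up to 5 N more, from 0.15 rad before the catch, then a drop as it snaps in), stays below 13 N. More than 25 N on the arm strains the mechanism and spoils the job.
- pivot (a point): A point on the vertical pivot axis of the sprung arm, 46 mm above the bench (top of the arm bar, 14 mm wide, 12 mm thick). The pin that the sear catches is on a toe clamped somewhere along a short arc plate at the arm's end, which sets the catch angle. About 2 mm of post travel beyond the catch the toe meets a rubber buffer, and there the force at the post climbs by about 5 N per mm.
- trigger_top (a point): Centre of the top of the trigger plunger's round cap, 26 mm in diameter, 70 mm above the bench. Press it straight down.
- trigger (a joint): How far the trigger plunger is pressed (m): 0 up, 0.010 fully down. It springs back up, and is linked to the sear: about 7 mm down frees the cocked arm. Pressing takes about 3 N, up to 8 N with the arm cocked. It also dips by itself while the arm pushes the sear aside. Keep it free while cocking.
- glider_mid (a point): Centre of the glider, an aluminium block 50 x 80 x 26 mm on the rail with a rubber-tipped rod towards the arm; point 43 mm above the bench.
- glider (a joint): Position of the glider along its rail (m): starts at 0 to 0.01 (next to the arm), from 0.16 to 0.19 it is at the far end, against the rubber pad of the dashpot that stops it there without rebound.
- beaker: Bystander: glass beaker, 68 mm in diameter, 90 mm tall, at the launcher's -y side; origin under its centre.
- boss: Bystander: steel clamp boss, 55 x 28 x 26 mm with a wing screw, beyond the board's far (+x) edge; origin under its centre.
- weight: Bystander: knobbed brass weight, 48 mm in diameter, 46 mm tall, beyond the board's far (+x) edge; origin under its centre.

How it is judged (in metres and radians):
On the way, in this order (a step that is already met when the one before it is completed fails the run):
1. the arm is cocked and held by the sear alone, untouched, with the glider still at its start (value of joint kicker above 0.42 rad and not (contact force between any of the fingers, the arm and kicker above 0.1 N) and value of joint glider below 0.03 m), for 0.4 s.
2. the trigger plunger is pressed (value of joint trigger above 0.005 m).
At the end, for the whole second after the job is handed in: The glider rests in the last 35 mm of its travel, against the dashpot (joint above 0.155), the arm is back at rest (within 0.12 rad of 0), the trigger is up again (under 3 mm) (value of joint glider above 0.155 m and value of joint kicker between -0.12 and 0.12 rad and value of joint trigger below 0.003 m and velocity of joint glider between -0.02 and 0.02 m/s); the robot touches nothing.
It fails at once if the arm is forced: more than 25 N between the robot and the sprung arm (contact force between any of the fingers, the arm and kicker above 25 N).
It fails at once if the robot touches the glider (contact force between any of the fingers, the arm and glider above 0.3 N).
It fails at once if the beaker is moved by more than 20 mm (distance of beaker from where it was at the start of the episode above 0.02 m).
It fails at once if the clamp boss is moved by more than 20 mm (distance of boss from where it was at the start of the episode above 0.02 m).
It fails at once if the brass weight is moved by more than 20 mm (distance of weight from where it was at the start of the episode above 0.02 m).
It also fails if it takes over 69 s, if anything falls off the work surface, if the arm or the gripper's body presses on something with over 40 N, if the wrist force passes 120 N, or if a joint passes its speed limit or range.

## Robot

A 6-joint arm with a two-finger parallel gripper is mounted at the origin on the work surface. World frame = base frame: x ahead of the robot, y to its left, z up, the work surface at z = 0. Lengths are in m, angles in degrees, forces in N, time in s.
With the tool pointing down it reaches from about 0.325 to 0.75 m from the base axis. Payload 7.6 kg.
Tool frame: the origin (TCP) lies between the finger pads; the fingertips stand 25 mm ahead of it and the grasp point (between the pads) lies 6 mm ahead of it (robot.tip_extent is the distance from the TCP to the fingertips, in m); z points along the fingers, y is the direction in which the jaws open and shut (so a half turn about z gives the same grasp; the last joint's range is limited). The gripper opens to 85 mm and grips with 20 to 120 N. Pads are 22 mm wide; open, the fingers measure 114 mm over their backs; the gripper's body (76 mm by 85 mm) begins 54 mm behind the grasp point. The pads swing forward as they close: fully open they stand 13 mm farther back than shut.
Start: joints at [70.571, 2.991, 80.254, -0, 96.75, -4.028], TCP at [0.139, 0.506, 0.256] pointing down, gripper open.
Joint ranges: [-166.34, 166.34], [-52.06, 124.39], [6.96, 135.62], [-60.46, 240.46], [14.63, 156.25], [-167.68, 167.68]. Speed limits (degrees/s): [147.25, 147.25, 172.46, 180, 180, 180].

## Interface

Orientations are given as [roll, pitch, yaw] about the fixed x, y, z axes, in that order (R = Rz(yaw) Ry(pitch) Rx(roll)).
In Python, from rig import robot, solver, cams, order, finder gives the robot as it stands. The module is installed in compiled form; this text tells all that it offers. Calls block until the motion is done:
- robot.move_ptp(position, orientation): joint-space move of the TCP to a pose.
- robot.servo_line(position, attitude=None, vel=0.15): straight line of the TCP; attitude=None keeps the orientation; vel is the mean speed in m/s.
- robot.movej(angles): joint-space move.
- robot.gripper_open() and robot.grasp(): open the fingers fully, or close them until they stop; the grip force is fixed at half the most.
- robot.hold(seconds).
- solver.inverse_kinematics(position, orientation): joint angles nearest the present ones, or None.
- robot.get_obs(): the state.
- cams.grab_frame(name): name is "scene" or "top" or "wrist"; returns the picture (480x640x3 uint8, blue, green, red); there is no depth.
- cams.camera_model(name): a dict with "vertical_fov" (degrees; the focal length in pixels is half the picture's height over the tangent of half this angle, whatever the lens; pixels are square), "cx", "cy" (the principal point, pixels), "R" (3x3) and "t" (3): a world point X has camera coordinates R X + t. Camera axes: x right, y down, z forward; pixel columns grow to the right and rows downward; lengths in m; the calibration is good to about 2 mm. A picture is of the moment at which its call begins: read the wrist's pose just before it. camera_model takes no time and is no camera call; for the wrist camera it gives the pose at the moment of the call.
A pose or a line that the arm cannot do raises robot.MotionError and nothing moves.
- order.sign_off(): hands the job in, once; it reports no verdict.
Trained networks look in the newest picture that a camera, given by its name, has taken for a name from the list of things; names that differ only in an ending like _2 or _b are one class to them, and where a whole thing is asked for, a point or a joint stands for the part that bears it (a point fixed in the world has none). Each returns a list of dicts, best first, with "score" (0 to 1); they miss things now and then, are a little off and sometimes report something else, mostly with a low value. They report only what shows in the picture. A call takes as long as a camera call.
- finder.spot_in(camera, name): "extent" ([left, top, right, bottom] in pixels, round what is visible of it).
The state is a dict: "time": time; "joints": joint angles; "qvel": joint speeds; "joint_torque": joint torques, N m; "eef_pos": TCP position; "tcp_rot": TCP orientation; "wrist_force": force on the tool from outside, world axes, zero at the start; "ft_torque": the same for the moment, N m; "gripper_width": finger opening in m.
Only numpy, scipy, OpenCV 4.12 (cv2) and the standard library are available. Lean on these libraries where they do the work, as an engineer would, in place of code of your own. Each camera call takes 0.05 s, during which the arm holds its last target.

## Working session

There is one attempt and no reset: what is moved stays moved. The work goes in short steps, each a Python script; the robot and the scene stay as the last script left them, time stands still between calls to the robot, and variables do not carry over. Pictures are saved under pics/ and viewed, and the job is handed in when it is done.

```bash
mkdir -p pics; ls
python3 - <<'E'
from rig import robot, solver, cams, order, finder
import cv2
o=robot.get_obs(); print(o)
for n in ["scene","top"]:
    im=cams.grab_frame(n); cv2.imwrite(f"pics/{n}0.png",im)
    m=cams.camera_model(n); print(n,m)
    for k in ["launcher","post","pivot","trigger_top","glider_mid","beaker","boss","weight","kicker"]:
        try:
            r=finder.spot_in(n,k); print(k,[(round(d["score"],2),[round(float(v),1) for v in d["extent"]]) for d in r[:2]])
        except Exception as e: print(k,e)
print(robot.get_obs()["time"])
E
```

```text
pics
{'time': 0.0, 'joints': array([ 7.05700064e+01,  3.02654324e+00,  8.03151942e+01, -8.98431100e-04,
        9.67518075e+01, -4.02814908e+00]), 'qvel': array([ 0.10100732, -0.00400016,  0.01689801, -0.04086617, -0.04463773,
        0.09159896]), 'joint_torque': array([ 3.78203149e-04, -3.81657064e+01, -3.60196137e+01,  3.71222711e-05,
        6.09908529e-03, -1.15085294e-05]), 'eef_pos': array([0.13932262, 0.5058818 , 0.25545942]), 'tcp_rot': array([-1.79906623e+02, -5.68103858e-03,  1.64598046e+02]), 'wrist_force': array([-0.66839062,  0.29658561,  0.58725872]), 'ft_torque': array([0.03396189, 0.0402339 , 0.00899138]), 'gripper_width': 0.08532554149198601}
scene {'vertical_fov': 53.439966843442456, 'cx': 313.49031544254, 'cy': 228.3468986658308, 'R': array([[ 0.60268136,  0.79790179, -0.01130988],
       [ 0.68378419, -0.52368703, -0.50812505],
       [-0.41135672,  0.29850398, -0.86120904]]), 't': array([-0.39409724, -0.38013584,  1.45712273])}
launcher [(0.73, [291.1, 280.6, 318.2, 311.0]), (0.66, [158.0, 139.3, 391.0, 322.8])]
post [(0.69, [230.0, 194.3, 283.5, 257.7]), (0.41,
[... 499 characters left out ...]
 'cy': 235.69044941052246, 'R': array([[ 0.01459734, -0.99942118,  0.03072828],
       [-0.99270287, -0.01816446, -0.11921013],
       [ 0.1196993 , -0.0287639 , -0.99239343]]), 't': array([1.47494183e-04, 6.03865543e-01, 8.58111748e-01])}
launcher [(0.81, [195.3, 211.6, 463.3, 349.6])]
post [(0.76, [359.4, 226.8, 390.3, 320.2])]
pivot [(0.55, [359.2, 227.0, 386.2, 319.8])]
trigger_top [(0.63, [439.2, 248.2, 449.2, 259.1])]
glider_mid [(0.97, [305.9, 269.6, 355.8, 294.7])]
beaker [(0.86, [488.7, 267.5, 536.8, 304.0])]
boss [(0.57, [347.6, 164.9, 387.7, 193.6])]
weight [(0.66, [241.8, 166.5, 266.6, 195.0]), (0.16, [309.3, 271.1, 359.2, 300.0])]
kicker [(0.9, [358.5, 225.0, 388.4, 318.2])]
1.0
```

Run:
```python
import cv2
a=cv2.imread("pics/top0.png")[140:380,160:560]; cv2.imwrite("pics/top0c.png",cv2.resize(a,None,fx=2,fy=2,interpolation=cv2.INTER_CUBIC))
a=cv2.imread("pics/scene0.png")[110:350,110:430]; cv2.imwrite("pics/scene0c.png",cv2.resize(a,None,fx=2.5,fy=2.5,interpolation=cv2.INTER_CUBIC))
```

```text
(no output)
```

View pics/top0c.png

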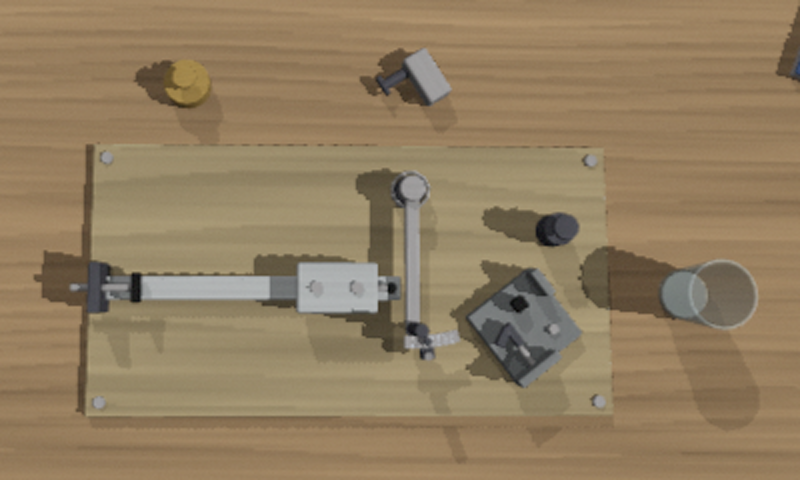

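View pics/scene0c.png

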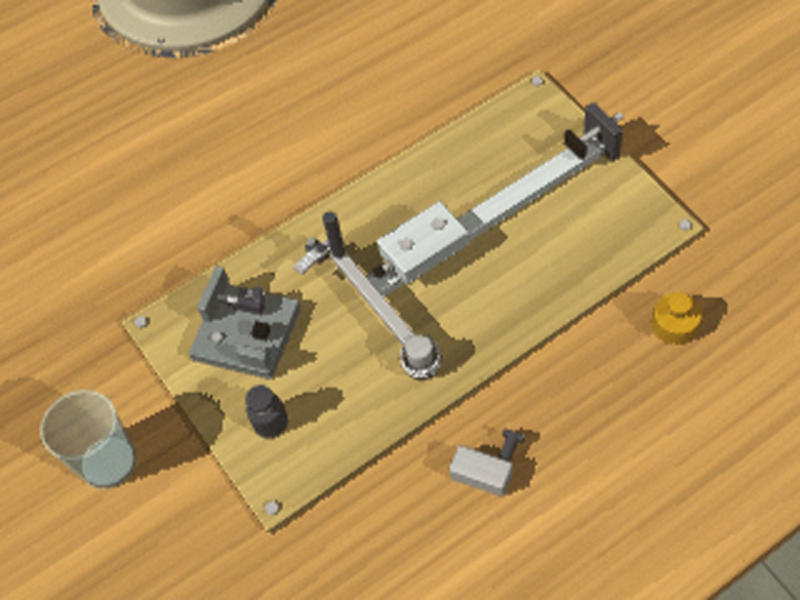

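```bash
cat > h.py <<'E'
import numpy as np, cv2
def proj(m,X):
    f=240/np.tan(np.radians(m["vertical_fov"]/2)); c=np.asarray(X)@np.asarray(m["R"]).T+m["t"]
    return np.c_[f*c[:,0]/c[:,2]+m["cx"], f*c[:,1]/c[:,2]+m["cy"]]
def L2W(p,X):
    x,y,a=p; X=np.atleast_2d(X); c,s=np.cos(a),np.sin(a)
    return np.c_[x+c*X[:,0]-s*X[:,1], y+s*X[:,0]+c*X[:,1], X[:,2]]
def ray_z(m,uv,z):
    f=240/np.tan(np.radians(m["vertical_fov"]/2)); R=np.asarray(m["R"]); C=-R.T@m["t"]
    d=R.T@np.array([(uv[0]-m["cx"])/f,(uv[1]-m["cy"])/f,1]); return C+d*(z-C[2])/d[2]
E
cat > fit.py <<'E'
from rig import cams,robot
from h import *
from scipy.optimize import least_squares
X=np.array([[.15,.33,.012],[.15,-.21,.012],[-.13,-.21,.012],[-.13,.33,.012],[.06,-.15,.07]])
T=np.array([[93,145],[604,148],[611,415],[82,414],[566,227]])/2+[160,140]
S=np.array([[706,230],[270,530],[123,322],[542,70],[260,395]])/2.5+[110,110]
mt,ms=cams.camera_model("top"),cams.camera_model("scene")
f=lambda p:np.r_[proj(mt,L2W(p,X))-T,proj(ms,L2W(p,X))-S].ravel()
r=least_squares(f,[.5,.0,0],loss="soft_l1"); p=r.x
print(p,np.degrees(p[2])); print(f(p).reshape(-1,2).round(1))
E
python3 - <<'E'
exec(open("fit.py").read())
np.save("p.npy",p)
P={"post":[-.04,0,.112],"pivot":[.1,0,.046],"trig":[.06,-.15,.07],"glider":[0,.06,.056]}
for n,m in(("top",mt),("scene",ms)):
    im=cv2.imread(f"pics/{n}0.png")
    for k,v in P.items():
        w=L2W(p,v); u=proj(m,w)[0]; print(n,k,w.round(4),u.round(1))
    big=cv2.resize(im,None,fx=2,fy=2,interpolation=cv2.INTER_CUBIC)
    for v in list(P.values())+X.tolist():
        u=proj(m,L2W(p,v))[0]; cv2.drawMarker(big,tuple(int(t) for t in (u*2+.5)),(0,0,255),0,8,1)
    y0,x0=(280,320) if n=="top" else (220,220)
    cv2.imwrite(f"pics/{n}1.png",big[y0:y0+500,x0:x0+800])
for u,z in(((257+0,182),0),): pass
for k,u,z in(("beaker",(161,309.5),0),):pass
E
```

```text
[ 0.5091402  -0.07382042  0.00772614] 0.44267508304860453
[[-0.4 -2.6]
 [-0.4 -1. ]
 [ 0.3  0. ]
 [-0.3 -0.2]
 [-0.1 -0.8]
 [-0.3 -1. ]
 [-1.4 -0.3]
 [-0.8 -1.2]
 [-0.6 -1.1]
 [-0.3  0. ]]
top post [[ 0.4691 -0.0741  0.112 ]] [370.2 304.4]
top pivot [[ 0.6091 -0.073   0.046 ]] [365.4 233.2]
top trig [[ 0.5703 -0.2234  0.07  ]] [442.9 252.7]
top glider [[ 0.5087 -0.0138  0.056 ]] [335.9 282.6]
scene post [[ 0.4691 -0.0741  0.112 ]] [242.  196.1]
scene pivot [[ 0.6091 -0.073   0.046 ]] [277.8 249.7]
scene trig [[ 0.5703 -0.2234  0.07  ]] [213.7 268. ]
scene glider [[ 0.5087 -0.0138  0.056 ]] [273.9 207. ]
```

View pics/top1.png

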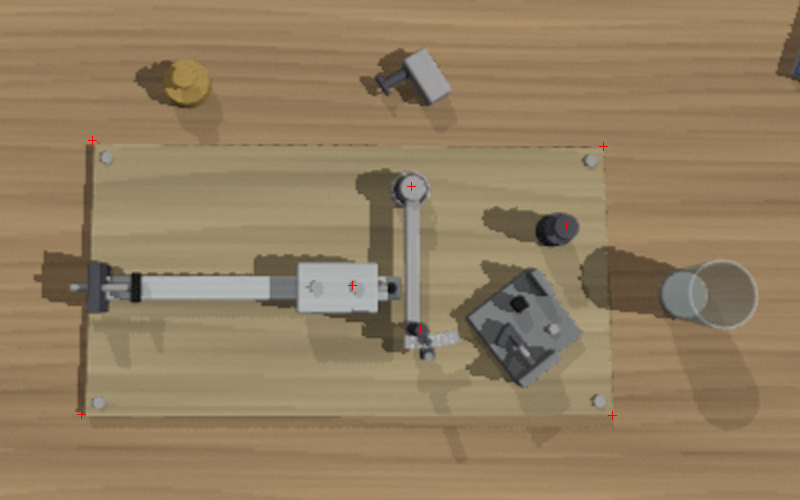

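View pics/scene1.png

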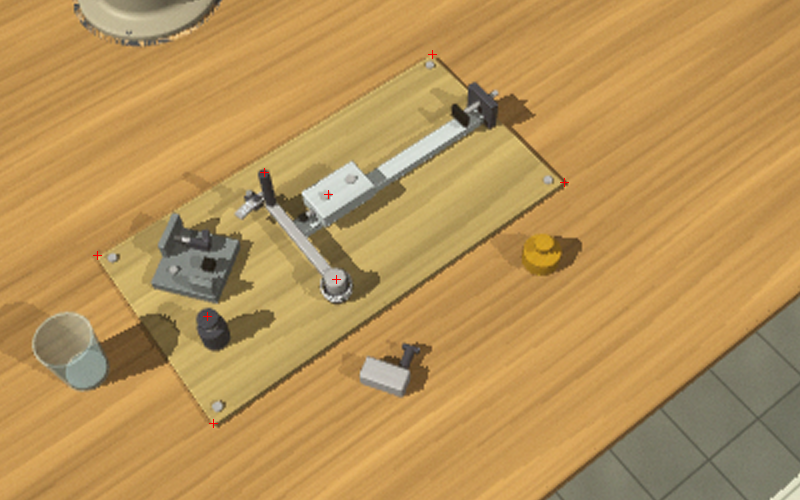

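```bash
cat >> h.py <<'E'
def arc(p,th,off,z):
    """TCP pose with tool x along the tangent, TCP off metres behind post axis"""
    t=np.array([np.sin(th),-np.cos(th)]); q=np.array([.1,0])+.14*np.array([-np.cos(th),-np.sin(th)])-t*off
    w=L2W(p,[q[0],q[1],z])[0]; yaw=-90+np.degrees(th+p[2])
    tw=np.array([np.cos(np.radians(yaw)),np.sin(np.radians(yaw))])
    return w,yaw,tw
E
python3 - <<'E'
from rig import robot, solver, cams, finder
from h import *
p=np.load("p.npy")
print(robot.tip_extent)
robot.grasp(); o=robot.get_obs(); print(o["time"],o["gripper_width"],robot.tip_extent)
for th in(0,.3,.65):
    for d in (0,180):
        w,y,_=arc(p,th,.05,.1); print(th,w,y,solver.inverse_kinematics(w,[180,0,(y+d+180)%360-180]))
w,y,_=arc(p,0,.05,.22)
robot.move_ptp(w,[180,0,y])
o=robot.get_obs(); print(o["time"],o["eef_pos"],o["tcp_rot"],o["wrist_force"])
im=cams.grab_frame("wrist"); m=cams.camera_model("wrist"); cv2.imwrite("pics/w1.png",im)
for X in([-.04,0,.112],[.06,-.15,.07],[.1,0,.046]): print(proj(m,L2W(p,X)).round(1))
print(finder.spot_in("wrist","post")[:2],finder.spot_in("wrist","trigger_top")[:2])
E
```

```text
0.025
1.7667 0.00046028399855410835 0.025
0 [ 0.46875509 -0.02413095  0.1       ] -89.5573249169514 None
0 [ 0.46875509 -0.02413095  0.1       ] -89.5573249169514 [ -7.45588028   0.53739902 101.07306406   0.          78.38953693
  -7.89855536]
0.3 [ 0.46056912 -0.06780151  0.1       ] -72.3685910630267 [-1.29207624e+01 -8.73896280e-02  1.01699716e+02 -2.54444375e-14
  7.83876733e+01  1.49447829e+02]
0.3 [ 0.46056912 -0.06780151  0.1       ] -72.3685910630267 [-1.29207624e+01 -8.73896280e-02  1.01699716e+02  0.00000000e+00
  7.83876733e+01 -3.05521713e+01]
0.65 [ 0.46777746 -0.11906325  0.1       ] -52.31506823344788 [-1.86645705e+01  2.68050031e+00  9.88842682e+01 -2.54444375e-14
  7.84352315e+01  1.23650498e+02]
0.65 [ 0.46777746 -0.11906325  0.1       ] -52.31506823344788 [-18.66457051   2.68050031  98.88426823   0.          78.43523146
 -56.34950227]Traceback (most recent call last):
  File "<stdin>", line 10, in <module>
rig.MotionError: the arm cannot take that pose within its joint ranges
```

Run:
```python
from rig import robot, solver, cams, finder
from h import *
p=np.load("p.npy")
w,y,_=arc(p,0,.05,.22)
robot.move_ptp(w,[180,0,y+180])
o=robot.get_obs(); print(o["time"],o["eef_pos"],o["tcp_rot"],o["wrist_force"])
im=cams.grab_frame("wrist"); m=cams.camera_model("wrist"); 
for X in([-.04,0,.112],[.06,-.15,.07],[.1,0,.046]):
    u=proj(m,L2W(p,X)).round(1)[0]; print(u); cv2.drawMarker(im,(int(u[0]),int(u[1])),(0,0,255),0,10,1)
cv2.imwrite("pics/w1.png",im)
print(finder.spot_in("wrist","trigger_top")[:2])
```

```text
4.0 [ 0.46883134 -0.02346729  0.22007036] [ 1.79991643e+02 -1.05670442e-02  9.05170087e+01] [0.55143036 0.33108451 0.54145454]
[314.7 322.7]
[436.9 462.2]
[496.9 280.9]
[]
```

View pics/w1.png

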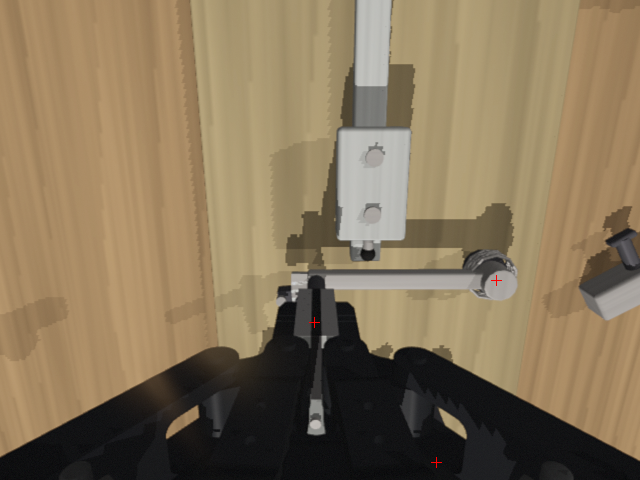

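```bash
cat >> h.py <<'E'
Z=.100
def go(robot,p,th,off,z=Z,vel=.05):
    w,y,tw=arc(p,th,off,z)
    robot.servo_line(w,[180,0,y+180],vel)
    return tw
def est(p,o):
    """angle implied by TCP actual position, if post is .018 ahead of tcp"""
    x,y,a=p; c,s=np.cos(a),np.sin(a); d=np.asarray(o["eef_pos"])[:2]-[x,y]
    l=np.array([c*d[0]+s*d[1],-s*d[0]+c*d[1]])-[.1,0]
    # l = .14 r - t off ; angle = th - atan(off/.14)
    return np.arctan2(-l[1],-l[0])+np.arctan2(.018,.14)
E
python3 - <<'E'
from rig import robot
from h import *
p=np.load("p.npy")
go(robot,p,0,.05,vel=.1); tw=go(robot,p,0,.026,vel=.04); robot.hold(.1)
b=robot.get_obs()["wrist_force"]; print("bias",b)
def rep(th,tw):
    o=robot.get_obs(); f=o["wrist_force"]-b; print(round(o["time"],2),round(th,3),round(est(p,o),3),"Ft",round(float(-f[:2]@tw),2),f.round(2))
rep(0,tw)
for th in(0,.05,.1,.15,.2,.25,.3):
    tw=go(robot,p,th,.018); rep(th,tw)
np.save("b.npy",b)
E
```

```text
bias [ 0.14924215  0.66749866 -0.0277241 ]
6.3 0 -0.057 Ft 0.0 [0. 0. 0.]
6.61 0 0.002 Ft -0.27 [-0.22 -0.27  0.56]
6.9 0.05 0.05 Ft -0.86 [ 0.58 -0.83 -0.15]
7.19 0.1 0.098 Ft 0.41 [ 0.85  0.51 -0.57]
7.48 0.15 0.148 Ft 1.33 [-0.9   1.21  0.3 ]
7.78 0.2 0.197 Ft 2.13 [-1.87  1.78  0.11]
8.07 0.25 0.247 Ft 2.47 [-0.32  2.47  0.52]
8.36 0.3 0.297 Ft 3.52 [-2.51  2.9   1.21]
```

Run:
```python
from rig import robot
from h import *
p=np.load("p.npy"); b=np.load("b.npy")
def rd(tw,n=4):
    F=[]
    for _ in range(n):
        robot.hold(.02); o=robot.get_obs(); F.append(float(-(o["wrist_force"]-b)[:2]@tw))
    return o,np.mean(F)
th=.3; mx=0; hist=[]
while th<.70:
    th+=.03 if th<.385 else .009
    tw=go(robot,p,th,.018,vel=.03); o,F=rd(tw)
    ex=F-14*th; hist.append((th,F)); mx=max(mx,ex)
    print(round(o["time"],2),round(th,3),round(est(p,o),3),"F",round(F,2),"ex",round(ex,2))
    if mx>1.8 and ex<mx-2: print("DROP"); break
    if F>13.5: print("HIGH"); break
np.save("th.npy",th)
```

```text
8.72 0.33 0.328 F 4.22 ex -0.4
9.07 0.36 0.358 F 4.07 ex -0.97
9.43 0.39 0.388 F 4.53 ex -0.93
9.75 0.399 0.396 F 5.13 ex -0.45
10.07 0.408 0.405 F 4.75 ex -0.96
10.38 0.417 0.414 F 5.13 ex -0.7
10.7 0.426 0.423 F 5.31 ex -0.65
11.02 0.435 0.432 F 5.43 ex -0.66
11.33 0.444 0.44 F 5.9 ex -0.31
11.65 0.453 0.447 F 7.58 ex 1.24
11.97 0.462 0.454 F 8.56 ex 2.09
12.28 0.471 0.463 F 9.55 ex 2.96
12.6 0.48 0.472 F 9.06 ex 2.34
12.92 0.489 0.48 F 10.25 ex 3.4
13.23 0.498 0.489 F 10.22 ex 3.25
13.55 0.507 0.5 F 8.89 ex 1.79
13.87 0.516 0.51 F 8.05 ex 0.82
DROP
```

Run:
```python
from rig import robot
from h import *
p=np.load("p.npy"); b=np.load("b.npy"); th=float(np.load("th.npy"))
def rd(tw,n=4):
    F=[]
    for _ in range(n):
        robot.hold(.02); o=robot.get_obs(); F.append(float(-(o["wrist_force"]-b)[:2]@tw))
    return o,np.mean(F)
prev=8.05
while th<.69:
    th+=.005
    tw=go(robot,p,th,.018,vel=.03); o,F=rd(tw)
    print(round(o["time"],2),round(th,3),round(est(p,o),3),"F",round(F,2),"ex",round(F-14*th,2))
    if F-prev>1.7 or F>13: print("CLIMB"); break
    if F-prev<-2: print("DROP"); break
    prev=F
np.save("th.npy",th)
```

```text
14.18 0.521 0.515 F 8.48 ex 1.19
14.5 0.526 0.519 F 8.47 ex 1.11
14.82 0.531 0.524 F 8.69 ex 1.26
15.13 0.536 0.529 F 8.35 ex 0.85
15.45 0.541 0.534 F 8.6 ex 1.03
15.77 0.546 0.539 F 8.98 ex 1.34
16.08 0.551 0.544 F 8.51 ex 0.8
16.4 0.556 0.549 F 7.92 ex 0.14
16.72 0.561 0.555 F 7.59 ex -0.26
17.03 0.566 0.561 F 7.12 ex -0.81
17.35 0.571 0.567 F 6.25 ex -1.74
17.67 0.576 0.572 F 6.71 ex -1.36
17.98 0.581 0.576 F 7.48 ex -0.65
18.3 0.586 0.581 F 7.5 ex -0.7
18.62 0.591 0.585 F 7.53 ex -0.75
18.93 0.596 0.588 F 10.28 ex 1.94
CLIMB
```

Run:
```python
from rig import robot, cams
from h import *
p=np.load("p.npy"); b=np.load("b.npy"); th=float(np.load("th.npy"))
def rd(tw,n=4):
    F=[]
    for _ in range(n):
        robot.hold(.02); o=robot.get_obs(); F.append(float(-(o["wrist_force"]-b)[:2]@tw))
    return o,np.mean(F)
z=0
for i in range(9):
    th-=.008
    tw=go(robot,p,th,.018,vel=.02); o,F=rd(tw)
    print(round(o["time"],2),round(th,3),round(est(p,o),3),"F",round(F,2))
    z=z+1 if F<1.2 else 0
    if z==3: print("FREE"); break
np.save("th.npy",th)
cv2.imwrite("pics/top2.png",cv2.resize(cams.grab_frame("top")[180:360,280:500],None,fx=3,fy=3,interpolation=cv2.INTER_CUBIC))
```

```text
19.25 0.588 0.582 F 7.96
19.57 0.58 0.574 F 7.76
19.88 0.572 0.571 F 4.82
20.2 0.564 0.567 F -0.1
20.52 0.556 0.556 F -0.47
20.83 0.548 0.548 F 0.07
FREE
```

View pics/top2.png

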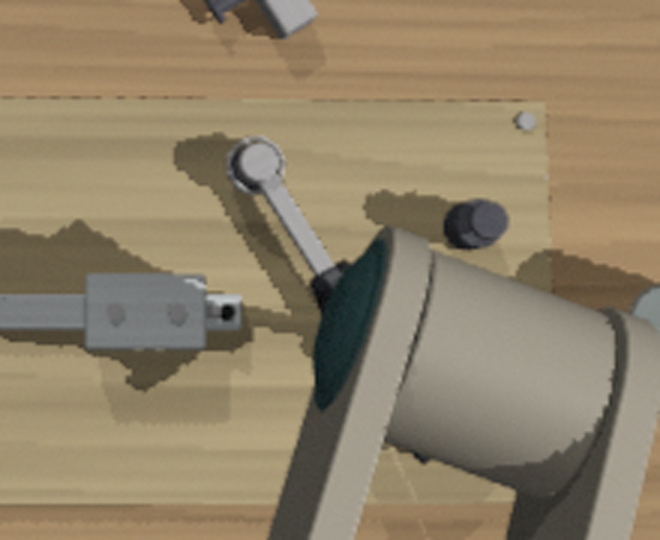

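Run:
```python
from rig import robot, cams, finder, solver
from h import *
p=np.load("p.npy"); b=np.load("b.npy"); th=float(np.load("th.npy"))
go(robot,p,th,.040,vel=.04)
go(robot,p,th,.040,z=.19,vel=.12)
w=L2W(p,[.06,-.15,.14])[0]
yaw=90+np.degrees(p[2])
robot.hold(.3)
cv2.imwrite("pics/w3.png",cams.grab_frame("wrist"))
print(solver.inverse_kinematics(w,[180,0,yaw+20]),w)
robot.move_ptp([w[0],w[1],.19],[180,0,yaw+20]); 
o=robot.get_obs(); print(o["time"],o["eef_pos"],o["tcp_rot"],o["wrist_force"])
for n in("top","scene","wrist"):
    im=cams.grab_frame(n); print(n,finder.spot_in(n,"trigger_top")[:2],proj(cams.camera_model(n),L2W(p,[.06,-.15,.07])))
    cv2.imwrite(f"pics/{n}3.png",im)
a=cv2.imread("pics/scene3.png")[140:340,130:400]; b=cv2.imread("pics/wrist3.png")[180:480]
cv2.imwrite("pics/s3.png",cv2.resize(a,None,fx=2.9,fy=2.9,interpolation=cv2.INTER_CUBIC))
```

```text
[-24.84140975  20.57834946  73.51904392   0.          85.90260662
 -45.28408484] [ 0.57029731 -0.22335238  0.14      ]
23.4833 [ 0.57009186 -0.22325221  0.18943048] [-1.79958497e+02 -5.98259920e-02  1.10448695e+02] [-0.46787372  0.31836183 -0.2899932 ]
top [] [[442.94072129 252.67281438]]
scene [{'extent': [211.6, 265.1, 218.9, 273.8], 'score': 0.69}] [[213.66193894 268.04524633]]
wrist [{'extent': [300.1, 217.7, 335.2, 258.5], 'score': 0.67}, {'extent': [550.1, 45.8, 640.0, 156.8], 'score': 0.25}] [[315.30530764 238.47010535]]
```

View pics/s3.png

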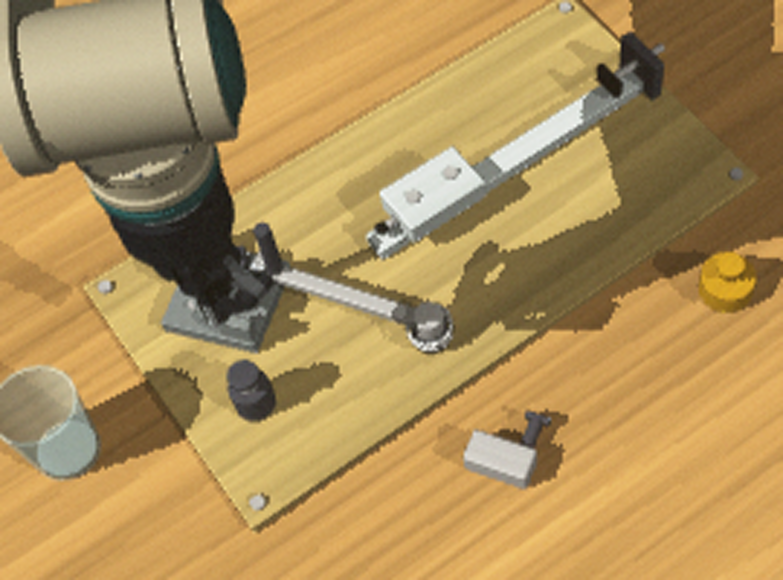

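View pics/wrist3.png

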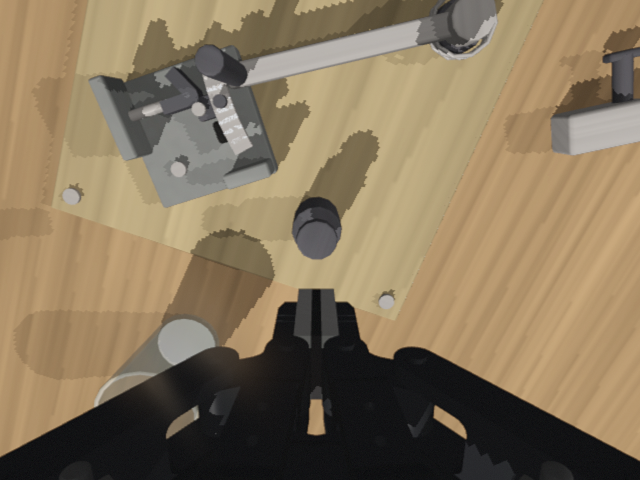

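Run:
```python
from rig import robot, cams
from h import *
o=robot.get_obs(); x,y=L2W(np.load("p.npy"),[.06,-.15,.07])[0][:2]; b=o["wrist_force"]
robot.servo_line([x,y,.100],vel=.08)
for z in(.095,.093,.091,.089,.088,.087,.086):
    robot.servo_line([x,y,z],vel=.03); robot.hold(.06); o=robot.get_obs(); f=(o["wrist_force"]-b)[2]; print(round(o["time"],2),z,o["eef_pos"][2].round(4),f.round(2))
    if f>20: break
robot.hold(.3)
robot.servo_line([x,y,.11],vel=.05); robot.servo_line([x,y,.20],vel=.12); robot.hold(.5)
o=robot.get_obs(); print(o["time"],o["wrist_force"])
for n in("top","scene"): cv2.imwrite(f"pics/{n}4.png",cams.grab_frame(n))
a=cv2.imread("pics/scene4.png")[140:340,130:400]
cv2.imwrite("pics/s4.png",cv2.resize(a,None,fx=2.9,fy=2.9,interpolation=cv2.INTER_CUBIC))
```

```text
25.43 0.095 0.0949 -0.41
25.74 0.093 0.0931 3.13
26.05 0.091 0.0905 1.28
26.36 0.089 0.0893 2.78
26.67 0.088 0.0882 3.16
26.98 0.087 0.0871 2.11
27.28 0.086 0.086 3.21
29.6167 [-0.01276654  0.64677208  1.15005826]
```

View pics/s4.png

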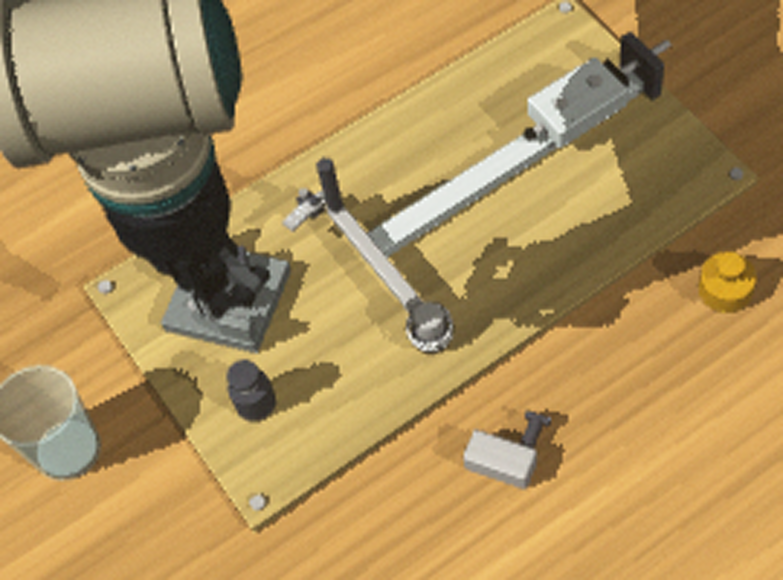

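Run:
```python
from rig import cams,finder,robot,order
from h import *
p=np.load("p.npy"); cams.grab_frame("scene"); m=cams.camera_model("scene")
r=finder.spot_in("scene","glider_mid"); print(r[:3])
# corners of glider top (-y end corners) seen in old/new crops
for old,new in((((380,191)),(529,99)),(((415,233)),(562,141))):
    A=[ray_z(m,np.array(u)/2.9+[130,140],.056) for u in(old,new)]; print((A[1]-A[0]).round(4))
cams.grab_frame("top"); print(finder.spot_in("top","glider_mid")[:2],"before 305.9..355.8 / 269.6..294.7")
mt=cams.camera_model("top")
for g in(0,.16,.175,.19): print(g,proj(mt,L2W(p,[0,.06+g,.043])).round(1))
print(robot.get_obs()["time"])
```

```text
[{'extent': [311.4, 161.0, 347.5, 194.9], 'score': 0.86}]
[-0.0005  0.162   0.    ]
[0.0005 0.1575 0.    ]
[{'extent': [222.1, 270.4, 280.2, 295.7], 'score': 0.72}] before 305.9..355.8 / 269.6..294.7
0 [[335.5 282.7]]
0.16 [[255.2 282.1]]
0.175 [[247.6 282.1]]
0.19 [[240. 282.]]
29.9167
```

Run:
```python
import cv2,numpy as np
from rig import cams
b=cams.grab_frame("top"); a=cv2.imread("pics/top0.png"); c=lambda i:cv2.resize(i[255:310,190:390],None,fx=4,fy=4,interpolation=cv2.INTER_CUBIC)
cv2.imwrite("pics/cmp.png",np.vstack([c(a),c(b)]))
```

```text
(no output)
```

View pics/cmp.png

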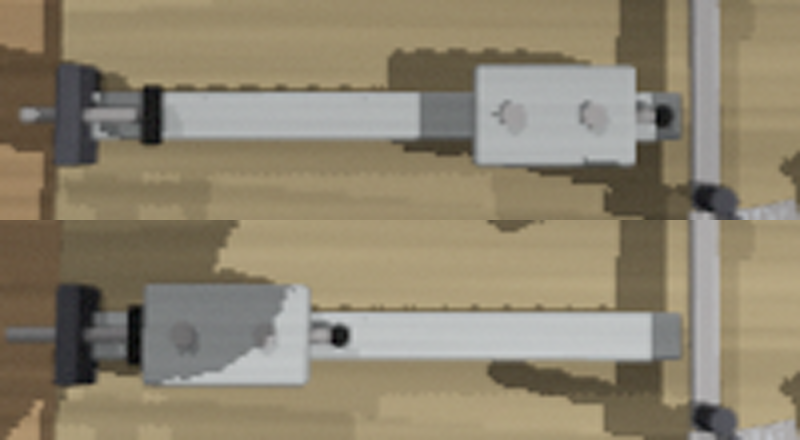

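Run:
```python
from rig import robot,order
order.sign_off(); print(robot.get_obs()["time"])
```

```text
the job is handed in; nothing more can be done
the job is handed in; nothing more can be done
```

The launcher was cocked and fired, and I handed the job in at about 30 s. The hand-in call gives no verdict.

- **Cocking:** I pushed the post back along its arc with the closed fingers. The force rose to 10.3 N on the ramp, then fell back at about 0.57 rad. I stopped when it climbed again to 10.3 N, just as the arm met the buffer. On backing off the force fell to about 0, and the pictures showed the arm staying back on its own with the glider still at its start.
- **Firing:** I pressed the plunger straight down about 9 mm, with around 3 N, then lifted clear.
- **Last checks:** The pictures show the glider against the dashpot pad. It had travelled about 0.158–0.163 m by two estimates, plus a start of up to 0.01 m. The required value is 0.155 m, so the margin is small. The sprung arm is back at rest and the trigger is up. The beaker, boss and weight look unmoved, and the gripper is clear of everything.
- **Odd results:** My first stop for the sear at about 0.51 rad was a false drop partway up the ramp, so I carried on in smaller steps. The network found no trigger in one top and one wrist picture. The scene and wrist detections just before pressing agreed with my fitted pose.

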